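# Hold the tool chest's lid at 60 degrees while its stay is fitted

## Robot

A 6-joint arm with a two-finger parallel gripper is mounted at the origin on a cart in front of the work surface, level with it; the furniture and walls round the work are solid. World frame = base frame: x ahead of the robot, y to its left, z up, the work surface at z = 0. Lengths are in m, angles in rad, forces in N, time in s.
With the tool pointing down it reaches from about 0.25 to 0.85 m from the base axis. Payload 12.5 kg.
Tool frame: the origin (TCP) lies at the very end of the fingers, on their centre line; the grasp point (between the pads) lies 19 mm behind it (manip.grip_point_offset is the z of the grasp point in the tool frame, in m); z points along the fingers, y is the direction in which the jaws open and shut (so a half turn about z gives the same grasp; the last joint's range is limited). The gripper opens to 93 mm and grips with 3 to 60 N. Pads are 15 mm wide; open, the fingers measure 128 mm over their backs; the gripper's body (75 mm by 188 mm) begins 65 mm behind the grasp point.
Start: joints at [1.044, 0.351, 1.652, -0, 1.139, -0.085], TCP at [0.235, 0.497, 0.219] pointing down, gripper open.
Joint ranges: [-2.75, 2.75], [-0.79, 2.1], [0.01, 2.65], [-1.57, 4.71], [0.07, 3.14], [-2.87, 2.87]. Speed limits (rad/s): [2.22, 2.22, 2.79, 3.14, 3.14, 3.14].

## Interface

Orientations are given as a unit quaternion [w, x, y, z].
In Python, from workcell import manip gives the robot as it stands. The module is installed in compiled form; this text tells all that it offers.
- The arm moves only by the shell command python3 -m jog 'ROWS'. ROWS is JSON, a list of rows, each a list of 7 numbers: the shift along the world's x, y, z in cm, then the turn, a rotation vector about the world's x, y, z in rad, then the opening, from 0 (shut) to 1 (fully open). A call has 1 to 5 rows; each row is the pose to reach, as a shift and turn from the pose measured when the call began; what a row does not reach only later rows make up. A row lasts 1/10 s, in which the tool goes at most 50 mm and 8.59 degrees, less where a joint would pass 70% of its speed; a pose out of reach is approached as far as the arm can. A call with a gripper value outside its range is refused whole. The fingers move at their own pace and stop on an object; the grip force is fixed at half the most. Time passes only in rows, so rows that repeat a pose let the fingers close. It gives the time, the measured TCP pose, the force and the opening at its end, in the units of the state.
- manip.read_state(): the state, without advancing time (a new reading comes with each control period).
- manip.camera(name): name is "scene" or "top"; returns a dict with "pixels" (384x512x3 uint8, red, green, blue), "z_map" (384x512 float32, m along the optical axis (not along the pixel's ray), 0 where there is no reading), "fx", "fy", "cx", "cy" (pixels), "pose" (4x4, takes a point from camera to world coordinates). Camera axes: x right, y up, looking along -z (the intrinsics and any distortion apply to the point x, -y, -z); pixel columns grow to the right and rows downward; lengths in m; the calibration is good to about 2 mm. A picture is of the moment at which its call begins.
- manip.finish_job(): hands the job in, once; it reports no verdict.
The state is a dict: "t": time; "joint_positions": joint angles; "joint_velocities": joint speeds; "effort": joint torques, N m; "tcp_pos": TCP position; "eef_rot": TCP orientation; "contact_force": force on the tool from outside, world axes, zero at the start; "torque": the same for the moment, N m; "grip_width": finger opening in m.
Only numpy, scipy, OpenCV 4.12 (cv2) and the standard library are available. Lean on these libraries where they do the work, as an engineer would, in place of code of your own. Each camera call takes 0.05 s, during which the arm holds its last target.

## Task

We are fitting a lid stay to the plywood tool chest, and you hold the lid while I mark and screw. First swing the dark cover of the small-parts till shut and press it fully home, so that its sprung tab snaps behind the till's rim and no swarf gets in, and take your hand off it. Then take the lid, which is leaning back open, bring it forward without letting it drop to 60 degrees open (measured from shut) and finish still holding it there, quite steady, without letting go; leave the glue, square, scriber and stay where they lie.

Things in the scene. Friction and masses are not known exactly. Their poses are not given: they have to be found in the camera images.
- chest: Plywood tool chest, fixed, 190 deep (x) x 280 wide (y) x 90 mm high, open top, walls 12 mm. Origin: centre of underside; x points from its front (robot side, black handle) to its back, y to its left, z up. Its right end (-y) is the small-parts till, between the right wall and an 8 mm partition centred on y = -44 with its top at z = 72 mm; the chest's top edge is at z = 90 mm
- lid_angle (a joint): Angle of the chest's lid in rad: 0 shut, growing as it opens; 1.047 = 60 degrees; a stop holds it leaning back at 1.83, where it rests at the start. No spring, hardly any friction: short of upright (1.57) it falls shut when let go
- chest_lid: The lid, a plywood panel of 0.35 to 0.6 kg. Origin: middle of the hinge line; own x points from front edge to hinge, y along the hinge to the left, z out of its outer face. Panel: x -190 to 0, y -140 to 140, z 0 (inner face) to 12 mm. A brown hardwood lift in the middle of the front edge: x -226 to -190, y -25 to 25, z 0 to 12 mm, to pinch across its 50 mm width or 12 mm thickness
- lid_lift (a point): Middle of the lid's lift, 208 mm from the hinge line and 6 mm off the lid's inner face; moves with the lid. The lift stands 36 mm clear of the panel's edge
- lid_hinge (a point): Middle of the lid's hinge line, which runs along the chest's y axis at the top of its back wall: x = 95, z = 90 mm in the chest's frame
- cover_angle (a joint): Angle of the till's cover in rad: 0 shut (flat on the partition), growing as it opens towards the chest's right side, at most 1.72. A stiff hinge keeps it where it is left. From about 0.13 to 0.06 the sprung tab rides over a bead behind the partition's rim (a push of 5 to 8 N near the free edge), then snaps in and holds
- till_cover: The till's cover, a dark brown board 160 (along x) x 85 (across) x 6 mm with a steel tab under the middle of its free edge. Origin: middle of its hinge line, which runs along the chest's x axis at y = -125, z = 78 mm in the chest's frame. Own y points from hinge to free edge (+y of the chest when shut), z out of its upper face, which lies at z = 0
- cover_edge (a point): Middle of the cover's free edge on its upper face, 85 mm from the hinge line
- glue_bottle: White glue bottle with a red cap, 54 mm across, 146 mm high, standing left of the chest; bystander. Origin under its centre
- try_square: Small try square, 78 x 100 x 10 mm, flat on the worktop right of the chest; bystander. Origin under its centre
- scriber: Thin steel scriber, 115 mm long, flat on the worktop left of the chest; bystander. Origin under its centre
- lid_stay: The steel lid stay to be fitted, two slim arms on a rivet, about 210 x 40 x 13 mm, flat on the worktop left of the chest; bystander. Origin under its rivet

How it is judged:
By the outcome, as a careful person would: the job done as asked, in the order asked, and still so for the second after the job is handed in, while the arm keeps its last pose, push and grip.
It also fails if it takes over 53 s, if anything falls off the work surface, if the arm or the gripper's body presses on something with over 40 N, if the wrist force passes 120 N, or if a joint passes its speed limit or range.

## Working session

There is one attempt and no reset: what is moved stays moved. The work goes in short steps, Python scripts to look and compute and a shell command to move; the robot and the scene stay as the last step left them, time stands still between calls to the robot, and variables do not carry over. Pictures are saved under pics/ and viewed, and the job is handed in when it is done.

```bash
mkdir -p pics
cat > h.py <<'E'
import numpy as np,cv2
from workcell import manip
def cam(n,save=None):
    c=manip.camera(n)
    if save: cv2.imwrite('pics/'+save,c['pixels'][:,:,::-1])
    z=c['z_map'];v,u=np.mgrid[0:z.shape[0],0:z.shape[1]]
    P=np.stack([(u-c['cx'])/c['fx']*z,-(v-c['cy'])/c['fy']*z,-z],-1)
    T=np.array(c['pose']);W=P@T[:3,:3].T+T[:3,3]
    W[z==0]=np.nan
    return c,W
E
python3 - <<'E'
from h import *
for n in('scene','top'):
    c,W=cam(n,n+'1.png');print(n,c['fx'],c['fy'],c['cx'],c['cy'],[k for k in c],np.array(c['pose']).round(3).tolist());np.save(n+'1.npy',W)
s=manip.read_state();print(s,manip.grip_point_offset)
E
```

```text
scene 417.2803921927115 417.2803921927115 261.85569102641125 195.00754646936213 ['pixels', 'z_map', 'fx', 'fy', 'cx', 'cy', 'pose'] [[-0.534, 0.37, -0.76, -0.294], [-0.845, -0.219, 0.487, 0.734], [0.014, 0.903, 0.429, 0.533], [0.0, 0.0, 0.0, 1.0]]
top 418.59612806316517 418.59612806316517 260.95001251222 190.0835545050901 ['pixels', 'z_map', 'fx', 'fy', 'cx', 'cy', 'pose'] [[-0.013, 0.996, -0.086, 0.366], [-1.0, -0.013, -0.001, 0.22], [-0.002, 0.086, 0.996, 1.29], [0.0, 0.0, 0.0, 1.0]]
{'t': 0.1, 'joint_positions': array([ 1.04437641e+00,  3.51145435e-01,  1.65232473e+00,  2.70192328e-05,
        1.13908048e+00, -8.46452109e-02]), 'joint_velocities': array([-0.00085615, -0.00051552, -0.00269344,  0.00103047, -0.00045573,
        0.00128421]), 'effort': array([-1.57585687e-04, -4.98025811e+01, -2.85696888e+01,  6.99931872e-02,
        2.40137998e-02,  9.45267033e-06]), 'tcp_pos': array([0.23499818, 0.49695153, 0.21818892]), 'eef_rot': array([-1.55781710e-04,  2.19100999e-01,  9.75702067e-01, -4.53121942e-04]), 'contact_force': array([-1.33401311,  0.51336788, -0.21375157]), 'torque': array([ 0.03681729,  0.05770739, -0.00223613]), 'grip_width': 0.09313369192564236} -0.0188
```

View pics/scene1.png

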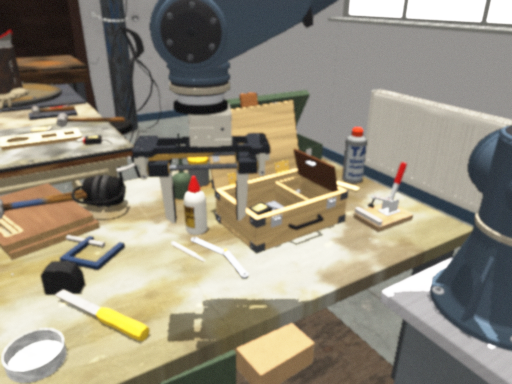

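View pics/top1.png

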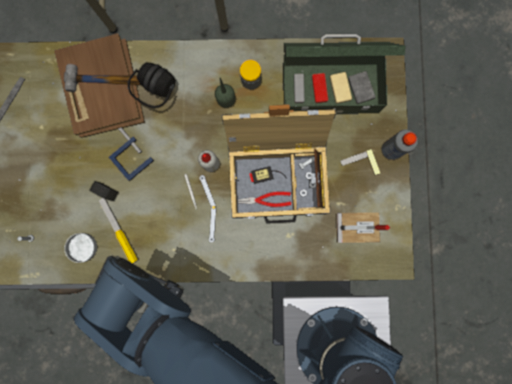

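The scene view has the lid leaning back around (265,140), with its lift at (249,99). The dark cover stands open at about (318,170). In the top view the chest rim runs from (230,150) to (329,215), with the till at the right and a green box behind the lid.

Run:
```python
from h import *
for n,(a,b,c,d) in {'scene':(80,260,200,370),'top':(90,230,190,400)}.items():
    im=cv2.imread(f'pics/{n}1.png')[a:b,c:d]
    im=cv2.resize(im,None,fx=4 if n=='scene' else 3.8,fy=4 if n=='scene' else 3.8,interpolation=cv2.INTER_CUBIC)
    cv2.imwrite(f'pics/{n}1z.png',im[:600,:800])
W=np.load('top1.npy')
# rim points: z near 0.09 in chest region
R=W[140:222,222:335]; m=(abs(R[...,2]-.09)<.006)
print(m.sum()); p=R[m]
hull=cv2.minAreaRect(p[:,:2].astype(np.float32));print(hull,cv2.boxPoints(hull).round(4).tolist(),np.median(p[:,2]))
# lid + cover points
for r in range(104,152,4): print(r,W[r,[230,250,280,310,330]].round(3).tolist())
for r in (160,180,200): print(r,[(cc,W[r,cc].round(3).tolist()) for cc in range(312,334,2)])
```

```text
1418
((0.4941585063934326, 0.17107054591178894), (0.19587703049182892, 0.28190067410469055), 2.1567840576171875) [[0.39100000262260437, 0.30820000171661377], [0.4016000032424927, 0.026499999687075615], [0.5972999930381775, 0.033900000154972076], [0.5867000222206116, 0.3156000077724457]] 0.0892049357174114
104 [[0.743, 0.313, 0.027], [0.75, 0.252, -0.002], [0.75, 0.158, -0.003], [0.748, 0.063, -0.002], [0.745, 0.001, 0.005]]
108 [[0.738, 0.315, -0.001], [0.737, 0.252, 0.001], [0.648, 0.173, 0.306], [0.713, 0.073, 0.074], [0.715, 0.012, 0.066]]
112 [[0.725, 0.316, -0.001], [0.724, 0.253, -0.001], [0.641, 0.172, 0.295], [0.646, 0.097, 0.274], [0.647, 0.047, 0.27]]
116 [[0.64, 0.296, 0.27], [0.638, 0.246, 0.275], [0.638, 0.171, 0.269], [0.638, 0.096, 0.266], [0.638, 0.046, 0.262]]
120 [[0.63, 0.296, 0.269], [0.631, 0.246, 0.263], [0.632, 0.171, 0.256], [0.633, 0.094, 0.247], [0.634, 0.042, 0.24]]
124 [[0.624, 0.297, 0.25], [0.625, 0.247, 0.245], [0.626, 0.17, 0.237], [0.627, 0.093, 0.23], [0.628, 0.04, 0.223]]
128 [[0.62, 0.299, 0.227], [0.62, 0.247, 0.224], [0.621, 0.169, 0.213], [0.623
[... 944 characters left out ...]
332, [0.569, -0.001, -0.001])]
180 [(312, [0.491, 0.08, 0.144]), (314, [0.491, 0.075, 0.143]), (316, [0.489, 0.071, 0.157]), (318, [0.491, 0.064, 0.143]), (320, [0.496, 0.052, 0.097]), (322, [0.497, 0.044, 0.081]), (324, [0.497, 0.039, 0.087]), (326, [0.496, 0.034, 0.092]), (328, [0.506, 0.013, -0.002]), (330, [0.506, 0.007, 0.003]), (332, [0.506, 0.0, -0.004])]
200 [(312, [0.444, 0.066, 0.013]), (314, [0.444, 0.059, 0.011]), (316, [0.444, 0.053, 0.007]), (318, [0.435, 0.066, 0.155]), (320, [0.437, 0.057, 0.123]), (322, [0.439, 0.045, 0.079]), (324, [0.439, 0.041, 0.091]), (326, [0.439, 0.034, 0.084]), (328, [0.444, 0.015, -0.0]), (330, [0.444, 0.008, -0.002]), (332, [0.444, 0.002, -0.004])]
```

View pics/scene1z.png

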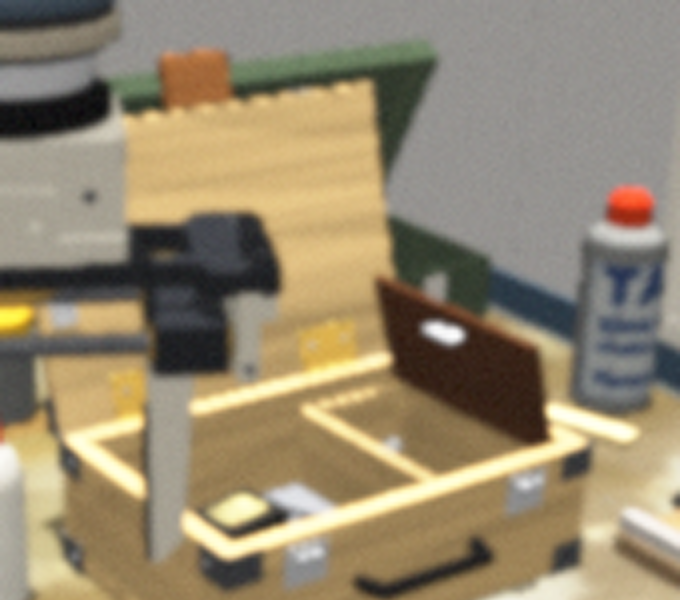

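View pics/top1z.png

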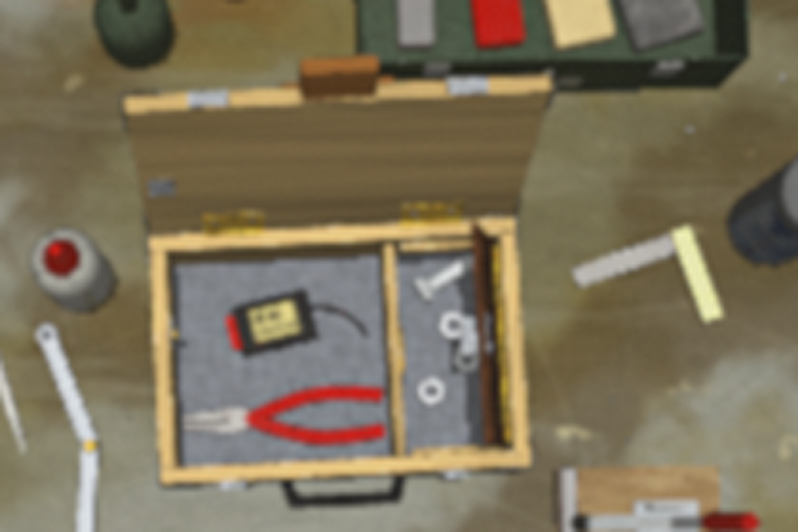

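```bash
cat >> h.py <<'E'
from scipy.spatial.transform import Rotation as Ro
C=np.array([.494,.171,0]);Y=.0378
Rz=Ro.from_euler('z',Y)
def c2w(p): return Rz.apply(np.array(p,float))+C
def w2c(p): return Rz.inv().apply(np.array(p,float)-C)
def deltas(pts,rot=None):
    s=manip.read_state();print('t',s['t'],'tcp',s['tcp_pos'].round(4),'F',s['contact_force'].round(1),'w',round(s['grip_width'],4))
    print('tcp chest',(w2c(s['tcp_pos'])*1000).round(1))
    w,x,y,z=s['eef_rot'];R0=Ro.from_quat([x,y,z,w])
    for i,p in enumerate(pts):
        d=(c2w(p)-s['tcp_pos'])*100
        r=(rot[i]*R0.inv()).as_rotvec().round(3) if rot else ''
        print(np.array(p).round(4),'->',d.round(2),r)
def tool(tilt):  # tool z pointing down, tilted: zdir=(sin tilt,0,-cos tilt) in chest, jaw along chest y
    z=np.array([np.sin(tilt),0,-np.cos(tilt)]);y=np.array([0,1.,0]);x=np.cross(y,z)
    return Rz*Ro.from_matrix(np.stack([x,y,z],1))
E
python3 - <<'E'
from h import *
W=np.load('top1.npy');im=cv2.imread('pics/top1.png')
# can + other obstacles near right
for (u,v) in [(409,138),(400,148),(392,150),(375,227)]: print((u,v),W[v,u].round(3))
hsv=cv2.cvtColor(im,cv2.COLOR_BGR2HSV)
sub=W[100:118,262:300];hs=hsv[100:118,262:300]
m=(sub[...,2]>.285);p=sub[m];print('lift',len(p),np.nanmin(p,0).round(3),np.nanmax(p,0).round(3),np.nanmedian(p,0).round(3))
# rim edge fits: left / right outer boundary, front
R=W[150:216,222:335]
for r in range(156,212,8):
    g=np.where(abs(W[r,222:335,2]-.09)<.012)[0]+222
    print(r,(w2c(W[r,g[0]])*1000).round(0),(w2c(W[r,g[-1]])*1000).round(0))
for c in range(240,325,12):
    g=np.where(abs(W[190:225,c,2]-.09)<.012)[0]+190
    print(c,(w2c(W[g[-1],c])*1000).round(0))
deltas([(0,-.15,.25),(0,-.15,.145)],[tool(0),tool(0)])
print(manip.read_state()['tcp_pos'])
E
```

```text
(409, 138) [ 0.599 -0.182  0.172]
(400, 148) [ 0.577 -0.166  0.142]
(392, 150) [ 0.58  -0.157  0.098]
(375, 227) [ 0.36  -0.097  0.111]
lift 180 [0.639 0.153 0.285] [0.657 0.201 0.31 ] [0.646 0.176 0.303]
156 [ 81. 139.  90.] [  67. -140.   88.]
164 [ 58. 139.  91.] [  44. -138.   89.]
172 [ 34. 137.  94.] [  20. -139.   90.]
180 [ 11. 139.  88.] [  -3. -137.   92.]
188 [-11. 140.  82.] [ -26. -139.   88.]
196 [-35. 138.  86.] [ -49. -138.   87.]
204 [-58. 139.  90.] [ -72. -139.   90.]
240 [-97. 115.  83.]
252 [-95.  80.  86.]
264 [-95.  46.  93.]
276 [-96.  12.  87.]
288 [-95. -23.  93.]
300 [-97. -58.  83.]
312 [-96. -92.  89.]
324 [ -97. -126.   90.]
t 0.1 tcp [0.235  0.497  0.2182] F [-1.3  0.5 -0.2] w 0.0931
tcp chest [-246.5  335.5  218.2]
[ 0.   -0.15  0.25] -> [ 26.47 -47.58   3.18] [ 0.001 -0.     0.48 ]
[ 0.    -0.15   0.145] -> [ 26.47 -47.58  -7.32] [ 0.001 -0.     0.48 ]
[0.23499818 0.49695153 0.21818892]
```

```bash
python3 -m jog '[[1,-5,3.2,0,0,0.1,0],[3,-9,3.2,0,0,0.2,0],[5,-13,3.2,0,0,0.3,0],[7,-17,3.2,0,0,0.4,0],[9,-21,3.2,0,0,0.48,0]]'
python3 - <<'E'
from h import *
deltas([(-.01,-.155,.25),(-.01,-.155,.145)],[tool(0)]*2)
E
```

```text
t: 0.6
tcp_pos: [0.3253, 0.2852, 0.2501]
eef_rot: [-0.0, -0.021, 1.0, -0.001]
contact_force: [0.7, 0.2, -0.0]
grip_width: 0.0578
t 0.6 tcp [0.3253 0.2852 0.2501] F [ 0.7  0.2 -0. ] w 0.0578
tcp chest [-164.3  120.5  250.1]
[-0.01  -0.155  0.25 ] -> [ 1.646e+01 -2.695e+01 -1.000e-02] [ 0.001 -0.    -0.005]
[-0.01  -0.155  0.145] -> [ 16.46 -26.95 -10.51] [ 0.001 -0.    -0.005]
```

```bash
python3 -m jog '[[2.5,-4,0,0,0,0,0],[5,-8,0,0,0,0,0],[7.5,-12,0,0,0,0,0],[10,-16,0,0,0,0,0],[12.5,-20,0,0,0,0,0]]' && python3 -m jog '[[2,-3.5,0,0,0,0,0],[4,-7,0,0,0,0,0],[4,-7,-4,0,0,0,0],[4,-7,-8,0,0,0,0],[4,-7,-10.5,0,0,0,0]]'
python3 - <<'E'
from h import *
cam('scene','s2.png')
deltas([(-.01,-.121,.1446),(-.01,-.1047,.137),(-.01,-.0913,.1257),(-.01,-.081,.1116),(-.01,-.071,.1),(-.01,-.0634,.09)],[tool(0)]*6)
E
```

```text
t: 1.1
tcp_pos: [0.4508, 0.0833, 0.2501]
eef_rot: [-0.0, -0.021, 1.0, -0.0]
contact_force: [0.4, 0.8, -0.6]
grip_width: 0.0176
t: 1.6
tcp_pos: [0.4896, 0.013, 0.1424]
eef_rot: [-0.001, -0.021, 1.0, -0.0]
contact_force: [0.1, 0.1, -0.7]
grip_width: 0.0003
t 1.65 tcp [0.4881 0.0132 0.1397] F [-2.2  0.1 -4. ] w 0.0005
tcp chest [ -11.8 -157.5  139.7]
[-0.01   -0.121   0.1446] -> [0.04 3.65 0.49] [ 0.    -0.007 -0.004]
[-0.01   -0.1047  0.137 ] -> [-0.02  5.28 -0.27] [ 0.    -0.007 -0.004]
[-0.01   -0.0913  0.1257] -> [-0.07  6.62 -1.4 ] [ 0.    -0.007 -0.004]
[-0.01   -0.081   0.1116] -> [-0.11  7.65 -2.81] [ 0.    -0.007 -0.004]
[-0.01  -0.071  0.1  ] -> [-0.14  8.65 -3.97] [ 0.    -0.007 -0.004]
[-0.01   -0.0634  0.09  ] -> [-0.17  9.41 -4.97] [ 0.    -0.007 -0.004]
```

View pics/s2.png

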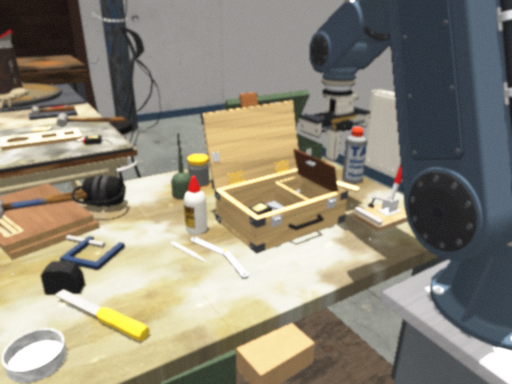

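The gripper sits behind the chest's right end at about (330,120), just right of the cover at (320,168). I'll sweep now.

```bash
python3 -m jog '[[0,1.8,0.4,0,0,0,0],[0,3.6,0.4,0,0,0,0],[0,4.4,0.2,0,0,0,0],[0,5.3,-0.3,0,0,0,0],[0,5.9,-0.8,0,0,0,0]]'
python3 - <<'E'
from h import *
deltas([(-.01,-.0913,.1257),(-.01,-.081,.1116),(-.01,-.071,.1),(-.01,-.0634,.09)])
E
```

```text
t: 2.15
tcp_pos: [0.4883, 0.0727, 0.1316]
eef_rot: [-0.003, -0.021, 1.0, -0.0]
contact_force: [-0.4, -0.6, 0.9]
grip_width: 0.0006
t 2.15 tcp [0.4883 0.0727 0.1316] F [-0.4 -0.6  0.9] w 0.0006
tcp chest [ -9.4 -98.1 131.6]
[-0.01   -0.0913  0.1257] -> [-0.08  0.67 -0.59] 
[-0.01   -0.081   0.1116] -> [-0.12  1.7  -2.  ] 
[-0.01  -0.071  0.1  ] -> [-0.16  2.7  -3.16] 
[-0.01   -0.0634  0.09  ] -> [-0.19  3.46 -4.16]
```

```bash
python3 -m jog '[[0,0.6,-0.6,0,0,0,0],[0,1.1,-1.3,0,0,0,0],[-0.1,1.7,-2,0,0,0,0],[-0.1,2.2,-2.6,0,0,0,0],[-0.1,2.7,-3.1,0,0,0,0]]'
python3 - <<'E'
from h import *
cam('scene','s3.png');c,W=cam('top','t3.png')
im=cv2.imread('pics/t3.png')[130:230,220:340];cv2.imwrite('pics/t3z.png',cv2.resize(im,None,fx=5,fy=5))
deltas([(-.01,-.0634,.09)])
E
```

```text
t: 2.65
tcp_pos: [0.4871, 0.1, 0.0999]
eef_rot: [-0.004, -0.021, 1.0, -0.0]
contact_force: [-0.0, 0.2, -0.1]
grip_width: 0.0007
t 2.75 tcp [0.4869 0.1001 0.0999] F [-0.6  0.8 -1.2] w 0.0002
tcp chest [ -9.8 -70.6  99.9]
[-0.01   -0.0634  0.09  ] -> [-0.05  0.71 -0.99]
```

View pics/s3.png

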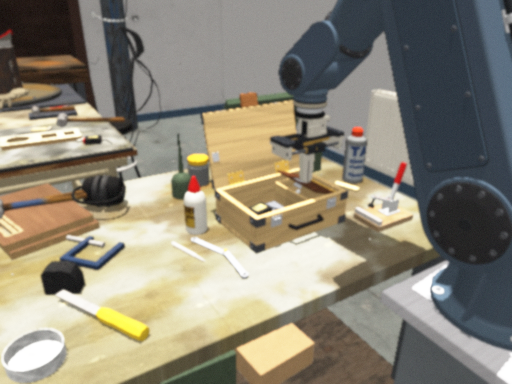

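The cover has gone down with the fingers at (305,170); nothing stands at (318,165) any more. Continuing to press.

```bash
python3 -m jog '[[0,0.4,-0.5,0,0,0,0],[0,0.8,-1,0,0,0,0],[0,1.1,-1.3,0,0,0,0],[0,1.2,-1.6,0,0,0,0],[0,1.2,-1.8,0,0,0,0]]';python3 -m jog '[[0,0,-0.2,0,0,0,0]]';python3 -m jog '[[0,0,-0.2,0,0,0,0]]'
```

```text
t: 3.25
tcp_pos: [0.4869, 0.1122, 0.0818]
eef_rot: [-0.004, -0.021, 1.0, -0.0]
contact_force: [-2.2, -0.8, 2.1]
grip_width: 0.0004
t: 3.35
tcp_pos: [0.4869, 0.1123, 0.0796]
eef_rot: [-0.004, -0.021, 1.0, -0.0]
contact_force: [-0.1, 0.5, 0.5]
grip_width: 0.0009
t: 3.45
tcp_pos: [0.4871, 0.1123, 0.0778]
eef_rot: [-0.004, -0.021, 1.0, 0.0]
contact_force: [-7.1, -1.9, 28.6]
grip_width: 0.0004
```

28.6 N at z = 77.8 mm means it has hit the stop, right at the shut height of 78. I'll hold briefly, lift off and check.

```bash
python3 -m jog '[[0,0,0,0,0,0,0],[0,0,0,0,0,0,0]]';python3 -m jog '[[0,0,3,0,0,0,0],[-3,0,7,0,0,0,0],[-6,2,12,0,0,0,0],[-9,5,16,0,0,0,0.6],[-9,8,20,0,0,0,1]]'
python3 - <<'E'
from h import *
cam('scene','s4.png');c,W=cam('top','t4.png')
im=cv2.imread('pics/t4.png')[90:230,190:340];cv2.imwrite('pics/t4z.png',cv2.resize(im,None,fx=4,fy=4))
im=cv2.imread('pics/s4.png')[130:260,200:370];cv2.imwrite('pics/s4z.png',cv2.resize(im,None,fx=4,fy=4))
P=w2c(W.reshape(-1,3)).reshape(W.shape)
m=(abs(P[...,0])<.07)&(P[...,1]>-.118)&(P[...,1]<-.055)&(P[...,2]<.12)&(P[...,2]>-.01)
p=P[m];print(len(p));A=np.c_[p[:,1]+.125,np.ones(len(p))];print(np.linalg.lstsq(A,p[:,2],rcond=None)[0],np.percentile(p[:,2],[5,50,95]))
deltas([(0,0,.3)])
E
```

```text
t: 3.65
tcp_pos: [0.487, 0.1123, 0.0781]
eef_rot: [-0.004, -0.021, 1.0, 0.0]
contact_force: [-3.8, -0.2, 9.1]
grip_width: 0.0004
t: 4.15
tcp_pos: [0.3974, 0.1821, 0.2652]
eef_rot: [-0.004, -0.021, 1.0, 0.0]
contact_force: [1.1, 0.5, 0.5]
grip_width: 0.0123
437
[0.01088544 0.07668297] [0.0729001  0.07705432 0.08079222]
t 4.25 tcp [0.4005 0.1847 0.2688] F [ 0.8  0.3 -0.5] w 0.0201
tcp chest [-92.9  17.3 268.8]
[0.  0.  0.3] -> [ 9.35 -1.37  3.12]
```

View pics/t4z.png

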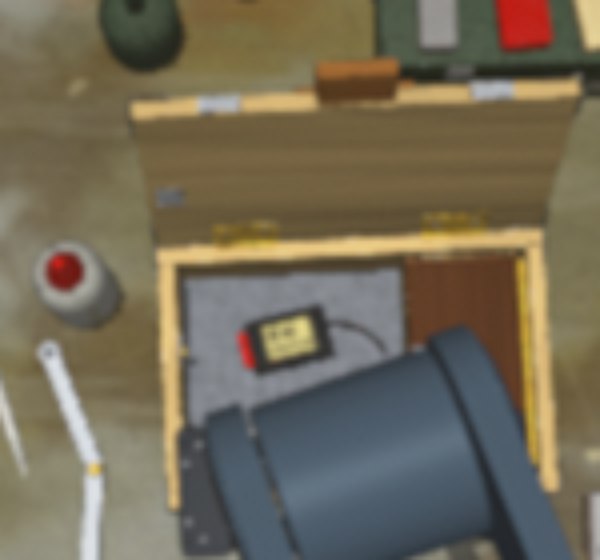

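View pics/s4z.png

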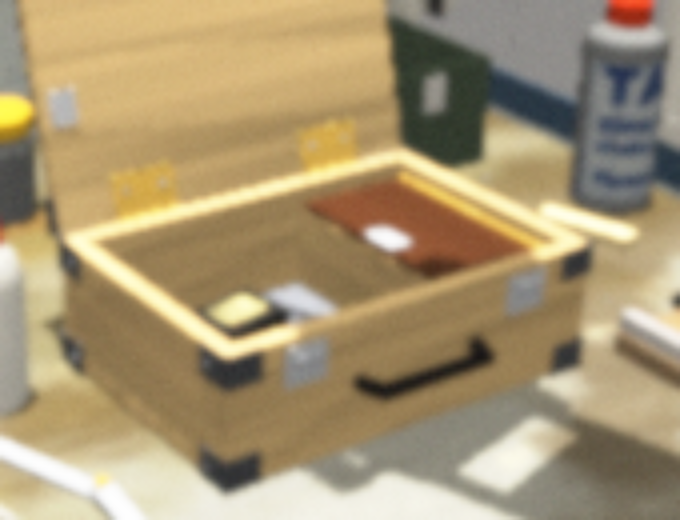

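Both views show the cover lying flat and brown in the till (top crop (465,290), scene crop (420,225)). The depth fit gives a slope of 0.01 rad at z = 77 mm, so it stays shut with nothing on it. Next is the lid.

```bash
cat >> h.py <<'E'
def lid(a,s=.196): 
    d=np.array([-np.cos(a),0,np.sin(a)]);n=np.array([np.sin(a),0,np.cos(a)])
    return np.array([.095,0,.09])+s*d+.006*n
def lidplan(L,s=.196):
    deltas([lid(a,s) for a in L],[tool(np.pi/2-a) for a in L])
E
python3 - <<'E'
from h import *
W=np.load('top1.npy');P=w2c(W.reshape(-1,3));m=(abs(P[:,1])<.11)&(P[:,2]>.12)&(P[:,2]<.25)&(P[:,0]>.09)&(P[:,0]<.16);p=P[m]
A=np.c_[p[:,2]-.09,np.ones(len(p))];k=np.linalg.lstsq(A,p[:,0],rcond=None)[0];print('lid a',np.pi/2+np.arctan(k[0]),'x0',k[1])
lidplan([1.83],.265);lidplan([1.83])
E
```

```text
lid a 1.832562002976274 x0 0.09355169113477456
t 4.25 tcp [0.4005 0.1847 0.2688] F [ 0.8  0.3 -0.5] w 0.0201
tcp chest [-92.9  17.3 268.8]
[0.1687 0.     0.3446] -> [26.21 -0.74  7.58] [-0.014  0.259 -0.006]
t 4.25 tcp [0.4005 0.1847 0.2688] F [ 0.8  0.3 -0.5] w 0.0201
tcp chest [-92.9  17.3 268.8]
[0.151  0.     0.2779] -> [24.44 -0.8   0.91] [-0.014  0.259 -0.006]
```

```bash
python3 -m jog '[[0,0,4,0,0,0,1],[2,0,8,0,0.05,0,1],[6,-0.2,11,0,0.12,0,1],[10,-0.4,11,-0.01,0.2,0,1],[14,-0.5,11,-0.01,0.26,0,1]]' && python3 -m jog '[[4,-0.1,0,0,0,0,1],[8,-0.2,0,0,0,0,1],[12,-0.2,-0.5,0,0,0,1],[12.2,-0.2,-2,0,0,0,1],[12.2,-0.2,-3.4,0,0,0,1]]'
python3 - <<'E'
from h import *
cam('scene','s5.png');c,W=cam('top','t5.png')
print(manip.read_state()['joint_positions'].round(2))
lidplan([1.83],.235);lidplan([1.83])
E
```

```text
t: 4.75
tcp_pos: [0.5424, 0.1792, 0.3787]
eef_rot: [-0.13, -0.022, 0.991, -0.0]
contact_force: [0.5, 0.4, 0.3]
grip_width: 0.06
t: 5.25
tcp_pos: [0.6658, 0.1766, 0.3411]
eef_rot: [-0.132, -0.021, 0.991, -0.0]
contact_force: [-0.1, -0.7, -0.4]
grip_width: 0.0926
[ 0.18  0.71  0.81  0.04  1.88 -1.43]
t 5.35 tcp [0.6644 0.1767 0.341 ] F [ 0.1 -0.7 -0.7] w 0.0933
tcp chest [170.5  -0.8 341. ]
[0.161  0.     0.3156] -> [-0.95  0.04 -2.54] [-0.005 -0.007 -0.005]
t 5.35 tcp [0.6644 0.1767 0.341 ] F [ 0.1 -0.7 -0.7] w 0.0933
tcp chest [170.5  -0.8 341. ]
[0.151  0.     0.2779] -> [-1.95  0.   -6.31] [-0.005 -0.007 -0.005]
```

View pics/s5.png

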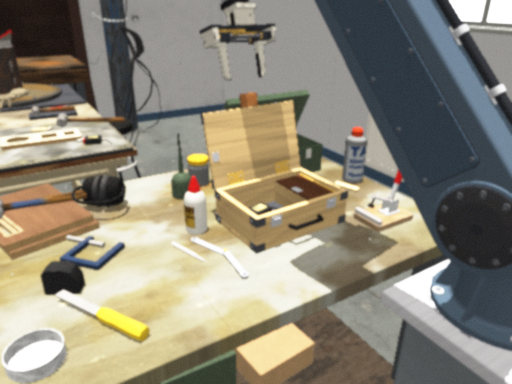

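The open fingers, tips at (227,77) and (263,75), straddle the lift at (249,99) from above. Descending along the lid's plane.

```bash
python3 -m jog '[[-0.6,0,-1.5,0,0,0,1],[-1.1,0,-3,0,0,0,1],[-1.5,0,-4.5,0,0,0,1],[-1.9,0,-6,0,0,0,1],[-2,0,-6.3,0,0,0,1]]'
python3 - <<'E'
from h import *
cam('scene','s6.png');c,W=cam('top','t6.png')
im=cv2.imread('pics/s6.png')[50:150,190:320];cv2.imwrite('pics/s6z.png',cv2.resize(im,None,fx=5,fy=5))
lidplan([1.83])
E
```

```text
t: 5.85
tcp_pos: [0.6437, 0.1765, 0.277]
eef_rot: [-0.134, -0.021, 0.991, -0.001]
contact_force: [0.7, 0.6, -0.4]
grip_width: 0.093
t 5.95 tcp [0.6443 0.1766 0.2784] F [ 0.1  0.5 -1. ] w 0.093
tcp chest [ 1.505e+02 -1.000e-01  2.784e+02]
[0.151  0.     0.2779] -> [ 0.06  0.01 -0.05] [-0.005 -0.008 -0.005]
```

View pics/s6z.png

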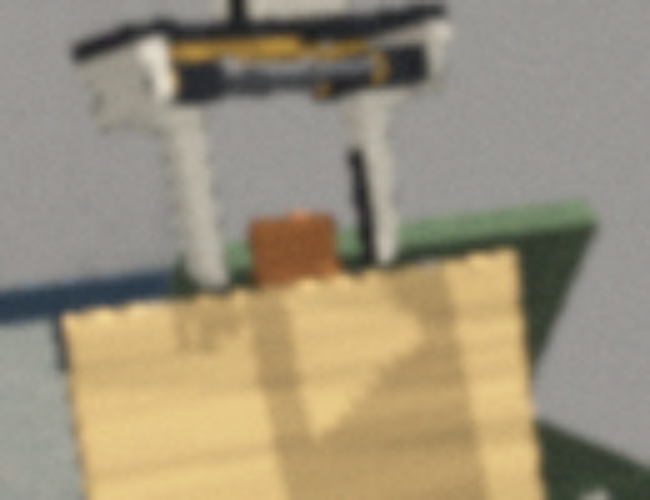

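The fingers at crop (205,280) and (385,260) sit either side of the lift (293,250), tips just above the panel edge. Closing.

```bash
python3 -m jog '[[0,0,0,0,0,0,0.3],[0,0,0,0,0,0,0],[0,0,0,0,0,0,0],[0,0,0,0,0,0,0],[0,0,0,0,0,0,0]]'; python3 -m jog '[[0,0,0,0,0,0,0],[0,0,0,0,0,0,0],[0,0,0,0,0,0,0]]';python3 - <<'E'
from h import *
L=[1.83,1.78,1.73,1.68,1.63,1.58,1.53,1.48,1.43,1.38,1.33]
lidplan(L)
E
```

```text
t: 6.45
tcp_pos: [0.6444, 0.1766, 0.2785]
eef_rot: [-0.133, -0.021, 0.991, -0.0]
contact_force: [-0.2, -0.6, 0.0]
grip_width: 0.0572
t: 6.75
tcp_pos: [0.6444, 0.1761, 0.2785]
eef_rot: [-0.133, -0.021, 0.991, -0.001]
contact_force: [-0.6, -3.4, 0.1]
grip_width: 0.0499
t 6.75 tcp [0.6444 0.1761 0.2785] F [-0.6 -3.4  0.1] w 0.0499
tcp chest [150.5  -0.6 278.5]
[0.151  0.     0.2779] -> [ 0.05  0.07 -0.06] [-0.004 -0.008 -0.004]
[0.1416 0.     0.2805] -> [-0.89  0.03  0.2 ] [-0.002 -0.058 -0.005]
[0.132  0.     0.2826] -> [-1.85 -0.01  0.41] [ 0.    -0.108 -0.005]
[0.1223 0.     0.2842] -> [-2.82 -0.04  0.57] [ 0.002 -0.157 -0.005]
[0.1126 0.     0.2853] -> [-3.79 -0.08  0.68] [ 0.004 -0.207 -0.005]
[0.1028 0.     0.2859] -> [-4.77 -0.12  0.74] [ 0.006 -0.257 -0.005]
[0.093  0.     0.2861] -> [-5.75 -0.15  0.76] [ 0.008 -0.307 -0.005]
[0.0832 0.     0.2857] -> [-6.73 -0.19  0.72] [ 0.01  -0.357 -0.005]
[0.0734 0.     0.2849] -> [-7.7  -0.23  0.64] [ 0.012 -0.407 -0.005]
[0.0637 0.     0.2836] -> [-8.67 -0.26  0.51] [ 0.014 -0.457 -0.005]
[0.0541 0.     0.2818] -> [-9.64 -0.3   0.33] [ 0.016 -0.507 -0.005]
```

Gripped at 49.9 mm, the lift's width. Bringing the lid forward along its arc.

```bash
python3 -m jog '[[-0.5,0,0.1,0,-0.03,0,0],[-1,0,0.25,0,-0.06,0,0],[-1.8,0,0.4,0,-0.1,0,0],[-2.8,0,0.57,0,-0.155,0,0],[-3.8,-0.05,0.68,0,-0.205,0,0]]'
python3 - <<'E'
from h import *
lidplan([1.63,1.58,1.53,1.48,1.43,1.38])
E
```

```text
t: 7.25
tcp_pos: [0.6062, 0.1746, 0.2857]
eef_rot: [-0.03, -0.021, 0.999, -0.003]
contact_force: [1.2, -9.5, 0.3]
grip_width: 0.0498
t 7.25 tcp [0.6062 0.1746 0.2857] F [ 1.2 -9.5  0.3] w 0.0498
tcp chest [112.3  -0.7 285.7]
[0.1126 0.     0.2853] -> [ 0.03  0.07 -0.04] [ 0.005  0.    -0.003]
[0.1028 0.     0.2859] -> [-0.95  0.03  0.03] [ 0.007 -0.05  -0.003]
[0.093  0.     0.2861] -> [-1.93 -0.    0.04] [ 0.009 -0.1   -0.003]
[0.0832 0.     0.2857] -> [-2.91 -0.04  0.01] [ 0.011 -0.15  -0.003]
[0.0734 0.     0.2849] -> [-3.89 -0.08 -0.08] [ 0.013 -0.2   -0.003]
[0.0637 0.     0.2836] -> [-4.86 -0.11 -0.21] [ 0.015 -0.25  -0.003]
```

```bash
python3 -m jog '[[-0.95,-0.1,0.03,0,-0.05,0,0],[-1.93,-0.15,0.04,0.003,-0.1,0,0],[-2.91,-0.2,0,0.005,-0.15,0,0],[-3.89,-0.25,-0.08,0.008,-0.2,0,0],[-4.86,-0.3,-0.2,0.01,-0.25,0,0]]'
python3 - <<'E'
from h import *
lidplan([1.38,1.33,1.28,1.23,1.18,1.13,1.1])
E
```

```text
t: 7.75
tcp_pos: [0.5569, 0.1726, 0.2838]
eef_rot: [0.096, -0.02, 0.995, 0.0]
contact_force: [0.3, 3.6, -4.2]
grip_width: 0.0499
t 7.75 tcp [0.5569 0.1726 0.2838] F [ 0.3  3.6 -4.2] w 0.0499
tcp chest [ 62.9  -0.8 283.8]
[0.0637 0.     0.2836] -> [ 0.08  0.08 -0.02] [ 0.003  0.002 -0.002]
[0.0541 0.     0.2818] -> [-0.89  0.05 -0.2 ] [ 0.005 -0.048 -0.002]
[0.0446 0.     0.2795] -> [-1.84  0.01 -0.43] [ 0.007 -0.098 -0.002]
[0.0351 0.     0.2767] -> [-2.78 -0.02 -0.71] [ 0.009 -0.148 -0.002]
[0.0259 0.     0.2735] -> [-3.7  -0.06 -1.03] [ 0.011 -0.198 -0.002]
[0.0168 0.     0.2698] -> [-4.61 -0.09 -1.4 ] [ 0.013 -0.248 -0.002]
[0.0114 0.     0.2674] -> [-5.15 -0.11 -1.64] [ 0.014 -0.278 -0.002]
```

```bash
python3 -m jog '[[-0.9,0,-0.2,0.004,-0.05,0,0],[-1.84,-0.03,-0.43,0.006,-0.1,0,0],[-2.78,-0.06,-0.71,0.008,-0.15,0,0],[-3.7,-0.1,-1.03,0.01,-0.2,0,0],[-4.61,-0.13,-1.4,0.012,-0.25,0,0]]'
python3 - <<'E'
from h import *
lidplan([1.13,1.1,1.07,1.047])
E
```

```text
t: 8.25
tcp_pos: [0.51, 0.171, 0.2698]
eef_rot: [0.22, -0.02, 0.975, 0.004]
contact_force: [-1.0, -7.0, -1.4]
grip_width: 0.0496
t 8.25 tcp [0.51   0.171  0.2698] F [-1.  -7.  -1.4] w 0.0496
tcp chest [ 16.   -0.6 269.8]
[0.0168 0.     0.2698] -> [ 0.08  0.07 -0.  ] [ 0.001  0.004 -0.002]
[0.0114 0.     0.2674] -> [-0.45  0.05 -0.24] [ 0.003 -0.026 -0.002]
[0.0062 0.     0.2648] -> [-0.98  0.03 -0.5 ] [ 0.004 -0.056 -0.002]
[0.0022 0.     0.2627] -> [-1.38  0.01 -0.71] [ 0.005 -0.079 -0.002]
```

```bash
python3 -m jog '[[-0.5,-0.05,-0.24,0,-0.026,0,0],[-1,-0.08,-0.5,0.002,-0.056,0,0],[-1.4,-0.1,-0.71,0.003,-0.08,0,0],[-1.4,-0.1,-0.71,0.003,-0.08,0,0],[-1.4,-0.1,-0.71,0.003,-0.08,0,0]]'
python3 - <<'E'
from h import *
cam('scene','s7.png');c,W=cam('top','t7.png')
im=cv2.imread('pics/s7.png')[80:260,190:370];cv2.imwrite('pics/s7z.png',cv2.resize(im,None,fx=3.3,fy=3.3))
lidplan([1.07,1.047])
P=w2c(W.reshape(-1,3))
# the outer lid face isn't hidden from above: fit plane of outer face / edges
m=(abs(P[:,1])>.05)&(abs(P[:,1])<.13)&(P[:,2]>.12)&(P[:,2]<.25)&(P[:,0]>-.01)&(P[:,0]<.11);p=P[m]
for a in (1,):
    k=np.polyfit(p[:,2],p[:,0],1);r=p[:,0]-np.polyval(k,p[:,2]);g=abs(r)<.006;k=np.polyfit(p[g,2],p[g,0],1)
    print(len(p),g.sum(),'angle',np.degrees(np.pi/2+np.arctan(k[0])),'x at z.09',np.polyval(k,.09))
E
```

```text
t: 8.75
tcp_pos: [0.4958, 0.1704, 0.2629]
eef_rot: [0.259, -0.019, 0.966, 0.005]
contact_force: [-2.0, 4.5, 0.8]
grip_width: 0.0496
t 8.85 tcp [0.4961 0.1704 0.263 ] F [-3.1  4.9  3.4] w 0.0499
tcp chest [  2.   -0.7 263. ]
[0.0062 0.     0.2648] -> [0.41 0.09 0.18] [ 0.     0.024 -0.002]
[0.0022 0.     0.2627] -> [ 0.01  0.07 -0.03] [ 0.001  0.001 -0.002]
1195 1195 angle 60.188827888777546 x at z.09 0.10662823239274688
```

View pics/s7z.png

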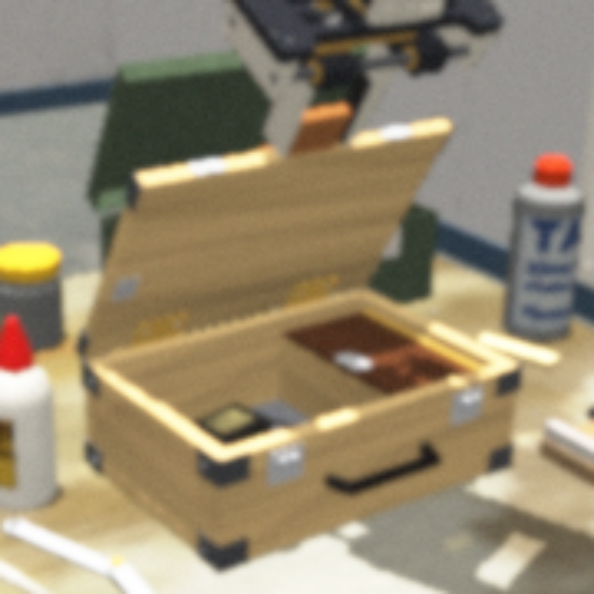

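View pics/t7.png

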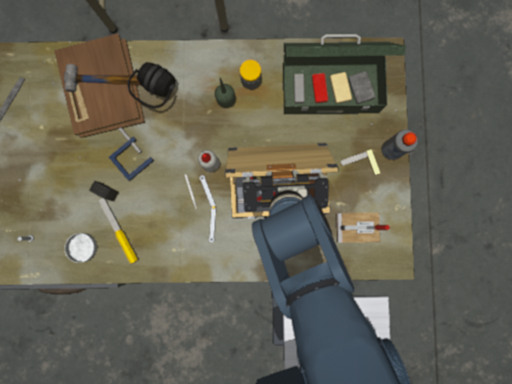

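The lid leans at about 60° with the lift held at crop (322,130). The cover is still shut at (370,355) and the bystanders are unmoved. The depth fit gives 60.2° and the tool pose gives 60.0°. I'll hold a moment to confirm it is steady.

```bash
python3 -m jog '[[0,0,0,0,0,0,0],[0,0,0,0,0,0,0],[0,0,0,0,0,0,0],[0,0,0,0,0,0,0],[0,0,0,0,0,0,0]]'
python3 - <<'E'
from h import *
c,W=cam('top','t8.png')
P=w2c(W.reshape(-1,3))
m=(abs(P[:,1])>.05)&(abs(P[:,1])<.13)&(P[:,2]>.12)&(P[:,2]<.25)&(P[:,0]>-.01)&(P[:,0]<.11);p=P[m]
k=np.polyfit(p[:,2],p[:,0],1);print('angle',np.degrees(np.pi/2+np.arctan(k[0])))
lidplan([1.047]);s=manip.read_state();print(abs(s['joint_velocities']).max())
print(manip.finish_job())
E
```

```text
t: 9.35
tcp_pos: [0.4961, 0.1704, 0.263]
eef_rot: [0.259, -0.019, 0.966, 0.005]
contact_force: [-2.4, 4.0, 0.9]
grip_width: 0.0498
angle 60.17576936524706
t 9.4 tcp [0.496  0.1704 0.263 ] F [-2.8  3.2  2.1] w 0.0499
tcp chest [  2.   -0.7 263. ]
[0.0022 0.     0.2627] -> [ 0.01  0.07 -0.03] [ 0.001  0.    -0.002]
0.0018849110819755225
the job is handed in; nothing more can be done
None
```

The till cover is shut, and I'm holding the lid at 60° by its lift. I handed the job in at 9.4 s.

- **Cover:** I swung it shut and pressed until it hit its stop (about 29 N at 78 mm), then took the hand off. It stayed flat afterwards, within about 0.01 rad. I did not see a separate force peak as the tab snapped in, so I'm judging that from the flat position and the hard stop.
- **Lid:** I pinched the lift across its 50 mm width and brought the lid forward along its arc without letting go. The last checks gave 60.2° from the depth image and 60.0° from the arm's pose. The grip read 49.9 mm, the arm was practically still, and side forces were under 5 N.
- **Other items:** The glue, square, scriber and stay look unmoved in the pictures. No check failed or disagreed.

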